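# Eject the module and hold it home in the test jig

## Robot

A 7-joint arm with a two-finger parallel gripper is mounted at the origin on the work surface. World frame = base frame: x ahead of the robot, y to its left, z up, the work surface at z = 0. Lengths are in m, angles in rad, forces in N, time in s.
With the tool pointing down it reaches from about 0.35 to 0.9 m from the base axis. Payload 7.2 kg.
Tool frame: the origin (TCP) lies at the very end of the fingers, on their centre line; the grasp point (between the pads) lies 19 mm behind it; z points along the fingers, y is the direction in which the jaws open and shut (so a half turn about z gives the same grasp; the last joint's range is limited). The gripper opens to 88 mm and grips with 3 to 60 N. Pads are 20 mm wide; open, the fingers measure 115 mm over their backs; the gripper's body (75 mm by 178 mm) begins 61 mm behind the grasp point.
Start: joints at [-1.38, 0.411, -0.013, 1.596, 0.006, 1.134, -0.082], TCP at [0.16, 0.604, 0.223] pointing down, gripper open.
Joint ranges: [-2.95, 2.95], [-0.29, 1.99], [-1.47, 1.44], [0.14, 2.54], [-1.03, 4.17], [0.13, 1.85], [-2.86, 2.86]. Speed limits (rad/s): [2.39, 2.39, 3.01, 3.01, 3.14, 3.14, 3.14].

## Interface

Orientations are given as a unit quaternion [x, y, z, w].
In Python, from plant import robot, vision gives the robot as it stands.
- The arm moves only by the tool arm_command, never from a script. Its argument "motion" is a list that holds one entry, the list of rows, each a list of 7 numbers: the shift along the tool's x, y, z normalised to -1 to 1, where 1 is 20 mm, then the turn, a rotation vector about the tool's x, y, z normalised to -1 to 1, where 1 is 0.08 rad, then the finger opening in mm, from 0 to 87.8. A call has 1 to 12 rows; each row shifts and turns the pose as measured when the row begins, along the tool's axes as they then stand; what a row does not reach is not made up. A row lasts 1/10 s, in which the tool goes at most 50 mm and 8.59 degrees, less where a joint would pass 70% of its speed; a pose out of reach is approached as far as the arm can. A call with a number of a shift or a turn outside -1 to 1 is refused whole. A call with a gripper value outside its range is refused whole. The fingers move at their own pace and stop on an object; the grip force is fixed at half the most. Time passes only in rows, so rows that do not move let the fingers close. It gives the time, the measured TCP pose, the force and the opening at its end, in the units of the state.
- robot.sense(): the state, without advancing time (a new reading comes with each control period).
- vision.camera(name): name is "scene" or "side" or "wrist"; returns a dict with "color" (480x640x3 uint8, red, green, blue), "fovy" (degrees; the focal length in pixels is half the picture's height over the tangent of half this angle, whatever the lens; pixels are square), "cx", "cy" (the principal point, pixels), "camera_from_world" (4x4, takes a point from world to camera coordinates); the wrist camera has in their place "hand_eye" (4x4, takes a point from camera to tool coordinates, whose origin is the TCP and whose axes are the flange's). Camera axes: x right, y down, z forward; pixel columns grow to the right and rows downward; lengths in m; the calibration is good to about 2 mm. A picture is of the moment at which its call begins: read the wrist's pose just before it. There is no depth.
- robot.close_job(): hands the job in, once; it reports no verdict.
The state is a dict: "time": time; "joint_pos": joint angles; "dq": joint speeds; "effort": joint torques, N m; "tool_pos": TCP position; "ee_rot": TCP orientation; "contact_force": force on the tool from outside, world axes, zero at the start; "ft_torque": the same for the moment, N m; "width": opening from 0.0 (shut) to 1.0 (fully open).
Only numpy, scipy, OpenCV 4.12 (cv2) and the standard library are available. Lean on these libraries where they do the work, as an engineer would, in place of code of your own. Each camera call takes 0.05 s, during which the arm holds its last target. There are 200 camera calls.

## Task

Press the thumb tab of the programming dock's sprung ejector slide so that it pushes the circuit module out of the dock, let the slide spring back, and pick the module up. Slide it flat on the test jig's bed, contact end first, in under the jig's steel lip and push it fully home against the sprung contact bar. Finish while still holding it there, gripped and pressed home with the contact bar pushed in, and leave the other things on the bench where they are.

Things in the scene. Friction and masses are not known exactly. Their poses are not given: they have to be found in the camera images.
- dock: programming dock, grey plastic, fixed. Origin on the bench under the middle of the seated module; own -x is its open mouth, facing the robot. Floor 20 mm high. Side walls (47 mm apart inside, 34 mm high) from x = -35 to +68 mm; two aluminium rails, tops 39 mm high, overhang the channel from x = 0 to +68 mm with a 24 mm slot between them. Dock and jig may swap places between runs.
- dock_mouth (a point): middle of the dock's mouth at floor height, dock x = -35, z = 20 mm. From here a tongue 26 mm wide and 20 mm high runs out to dock x = -80 mm, so that both sides of a pushed-out module overhang it and are free
- ejector (a joint): ejector slide: 0 at rest, 0.047 m fully pressed (end stop), moved along the dock's -x; a weak spring (0.4 to 2.5 N) brings it back when let go. It meets the module after 2 mm; fully pressed it leaves the module 45 mm farther out, clear of the rails, free to be lifted straight up, with 45 mm of it beyond the side walls.
- eject_tab (a point): top centre of the ejector's upright black thumb tab, 72 mm above the bench, 45 mm along the dock's +x from its origin when at rest. The tab is 8 mm thick (x), 18 mm wide (y) and stands 33 mm above the rails in the slot between them; it moves with the slide.
- module: circuit module: flat black carrier 70 mm long (x) by 44 wide (y) by 12 thick with a green board on top, about 0.08 kg, loose. Origin at the centre of its underside. Its own +x end is the contact end (brass strip on top). It starts seated in the dock, contact end innermost (its axes along the dock's), origin 20 mm above the bench.
- contact_end (a point): middle of the module's contact end face, 35 mm along its +x from its origin, 6 mm above its underside
- jig: aluminium test jig, fixed. Origin on the bench directly below the origin of a module that is fully home; own -x is its open side, facing the robot; modules go in along its +x. Bed 20 mm high: a tongue 26 mm wide from x = -50 to +10 mm (module sides overhang it), then full width. Side guides 48 mm apart inside from x = +20 to +62 mm, flared from x = +10 mm. Rear block 50 mm high at x = +61 mm.
- jig_lip (a point): middle of the lower front edge of the steel lip that bridges the guides: jig x = +20, 34.5 mm above the bench (2.5 mm above the top of a module on the bed). The lip is 16 mm deep (x), its top 42.5 mm high
- contact_bar (a joint): sprung contact bar of the jig, under and behind the lip: 0 at rest (front face at jig x = +25 mm), 0.010 m pressed to its end stop (face at x = +35 mm), moving along the jig's +x. Spring force 2.4 N at rest, 8.4 N at the stop; beyond that it is rigid. A module let go is pushed back.
- spool: solder spool, white, 52 mm across, 38 mm high; origin under its centre; loose bystander
- flux_jar: small amber jar, 34 mm across, 36 mm high; origin under its centre; loose bystander
- case_half: open black plastic case half, 90 x 65 x 24 mm; origin under its centre; loose bystander
- solder_pump: solder sucker lying on its side, about 210 mm long (x), 24 mm high; origin on the bench under its barrel; loose bystander
- cutters: small side cutters lying flat, about 120 mm long (x), 11 mm high; origin under the middle; loose bystander
- spare_board: bare green circuit board with a white connector, 60 x 50 mm, 10 mm high; origin under its centre; loose bystander
Not all that is in view belongs to the job. What is shaped like the module but orange or red is not meant.

How it is judged:
On the way, in this order (a step that is already met when the one before it is completed fails the run):
1. the ejector slide is pressed and has pushed the module out along the dock's tongue (value of joint ejector above 0.038 m and x of module in the frame of dock below -0.032 m and z of module in the frame of dock below 0.028 m), for 0.05 s.
2. the module is held in the fingers, lifted clear of the dock (contact force between the fingers and module above 1 N and height (world z) of module above 0.045 m), for 0.1 s.
At the end, for the whole second after the job is handed in: For the last second the fingers hold the module (over 2 N) flat on the jig bed (within 0.1 rad and 5 mm of its line, underside 17-25 mm up), contact end under the lip past x = 31 mm, contact bar pushed in over 7 of 10 mm, module at rest, ejector slide back (under 10 mm) (value of joint contact_bar above 0.007 m and x of contact_end in the frame of jig above 0.031 m and z of module in the frame of jig between 0.017 and 0.025 m and y of module in the frame of jig between -0.005 and 0.005 m and angle between the x axis of module and the x axis of jig, either way round below 0.1 rad and angle between module's own z axis and vertical below 0.1 rad and contact force between the fingers and module above 2 N and linear speed of module below 0.02 m/s and value of joint ejector below 0.01 m); the arm keeps its last pose, push and grip.
It fails at once if a bystander is moved by more than 30 mm (distance of any of spool, flux_jar, case_half, solder_pump, cutters, spare_board from where it was at the start of the episode above 0.03 m).
It also fails if it takes over 54 s, if anything falls off the work surface, if the arm or the gripper's body presses on something with over 40 N, if the wrist force passes 120 N, or if a joint passes its speed limit or range.

## Working session

There is one attempt and no reset: what is moved stays moved. The work goes in short steps, Python scripts to look and compute and a tool call to move; the robot and the scene stay as the last step left them, time stands still between calls to the robot, and variables do not carry over. Pictures are saved under pics/ and viewed, about 8 in all and at most 12, crops included, and the job is handed in when it is done.

Besides the shell and the picture viewer there is one more tool, called after ">>>" as name([rows], argument=value, ...), one row to a line, values as JSON. arm_command: Moves the arm, as the interface text tells. Scaled input: -1 to 1 covers 20 mm each way for a shift and 0.08 rad each way for a turn. Its arguments: {"type":"object","properties":{"motion":{"type":"array","items":{"type":"array","items":{"type":"array","items":{"type":"number"}}}}},"required":["motion"]}

```bash
ls; mkdir -p pics
cat > h.py <<'E'
import numpy as np, cv2
from scipy.spatial.transform import Rotation as R
from plant import robot, vision
def cam(name):
    s=robot.sense(); c=vision.camera(name); c['s']=s
    f=240/np.tan(np.radians(c['fovy'])/2); c['f']=f
    if name=='wrist':
        T=np.eye(4); T[:3,:3]=R.from_quat(s['ee_rot']).as_matrix(); T[:3,3]=s['tool_pos']
        c['wc']=T@np.array(c['hand_eye'])
    else: c['wc']=np.linalg.inv(np.array(c['camera_from_world']))
    return c
def ray(c,u,v):
    d=np.array([(u-c['cx'])/c['f'],(v-c['cy'])/c['f'],1.]); return c['wc'][:3,3],c['wc'][:3,:3]@d
def onz(c,u,v,z):
    o,d=ray(c,u,v); return o+d*(z-o[2])/d[2]
def proj(c,p):
    q=np.linalg.inv(c['wc'])@np.append(p,1); return q[:2]/q[2]*c['f']+[c['cx'],c['cy']]
def save(c,n): cv2.imwrite('pics/'+n,c['color'][:,:,::-1])
E
python3 - <<'E'
from h import *
s=robot.sense(); print(s)
for n in ['scene','side','wrist']:
    c=cam(n); save(c,n+'0.png'); print(n,c['fovy'],c['cx'],c['cy'],c['wc'].round(3).tolist()); np.save('pics/'+n+'0.npy',{k:c[k] for k in('wc','f','cx','cy','color')},allow_pickle=True)
E
```

```text
pics
{'time': 0.0, 'joint_pos': array([-1.3802189 ,  0.41187554, -0.01273333,  1.59705319,  0.00557287,
        1.13432537, -0.08223655]), 'dq': array([ 4.72012015e-04,  7.71147259e-05,  4.36044338e-04,  7.80608207e-04,
        2.05535870e-03, -8.19276521e-04, -1.26362106e-03]), 'effort': array([ 1.18890901e-03, -5.87951696e+01,  6.42191526e-01, -2.91074270e+01,
       -5.36708208e-02,  1.81964866e-02,  1.68390839e-04]), 'tool_pos': array([0.15982426, 0.60367758, 0.22182041]), 'ee_rot': array([ 1.29029841e-01,  9.91640378e-01, -8.10705573e-04, -6.37011824e-05]), 'contact_force': array([-0.43202957, -0.06613681, -0.26269693]), 'ft_torque': array([-0.00064002,  0.00828519, -0.03746695]), 'width': 0.99954119458488}
scene 46.0479357364792 314.5033762821651 236.51317199575732 [[-0.863, 0.315, -0.394, 1.044], [0.504, 0.514, -0.694, 0.888], [-0.016, -0.798, -0.602, 0.838], [0.0, 0.0, 0.0, 1.0]]
side 50.90921529915382 321.5139096109802 241.84237587316017 [[0.878, -0.333, 0.342, 0.144], [-0.478, -0.614, 0.629, -0.743], [0.001, -0.716, -0.698, 0.899], [0.0, 0.0, 0.0, 1.0]]
wrist 58.894428384999344 317.6749869305873 242.02173987931116 [[0.257, 0.933, 0.251, 0.09], [0.966, -0.249, -0.066, 0.622], [0.001, 0.26, -0.966, 0.383], [0.0, 0.0, 0.0, 1.0]]
```

View pics/scene0.png

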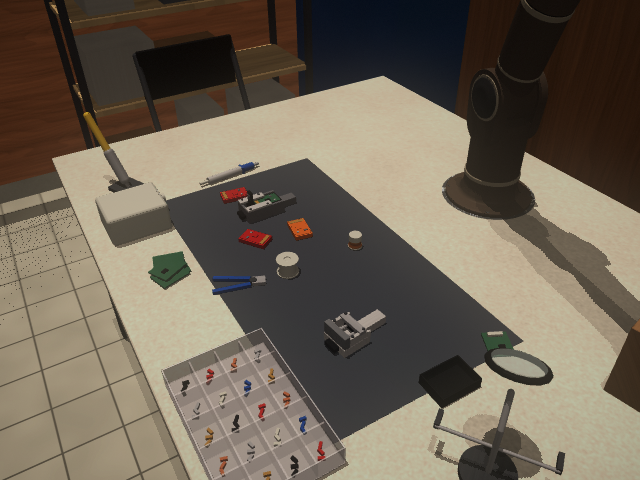

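View pics/side0.png

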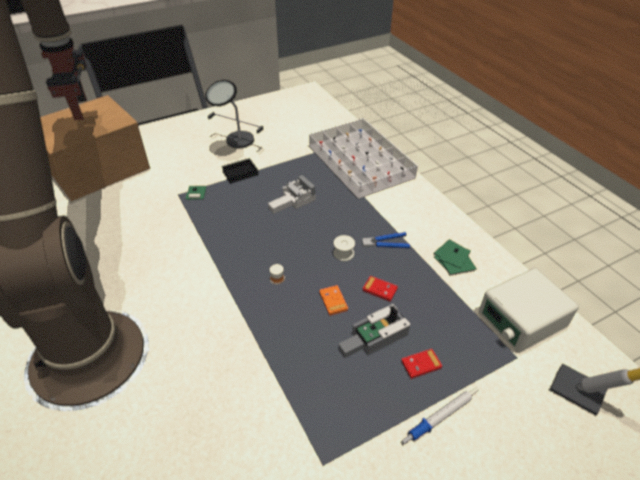

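The scene view has the dock at about (265,205) and the jig at (355,330). In the side view they are at (375,330) and (293,193). These could be mistaken for the module:
- red decoys at scene (236,195) and (255,238)
- an orange decoy at (300,229)
- loose green boards at (170,268) and (497,340)

The module is the green board seated in the grey dock, at side (375,330). I'll check it in a close crop.

Run:
```python
import cv2,numpy as np
a=cv2.imread('pics/side0.png'); b=cv2.imread('pics/scene0.png')
f=lambda i,x,y,w,h:cv2.resize(i[y:y+h,x:x+w],(400,300),interpolation=cv2.INTER_CUBIC)
A=np.vstack([np.hstack([f(a,330,295,90,68),f(a,255,165,80,60)]),np.hstack([f(b,225,175,80,60),f(b,310,300,88,66)])])
cv2.imwrite('pics/crop1.png',A)
```

```text
(no output)
```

View pics/crop1.png

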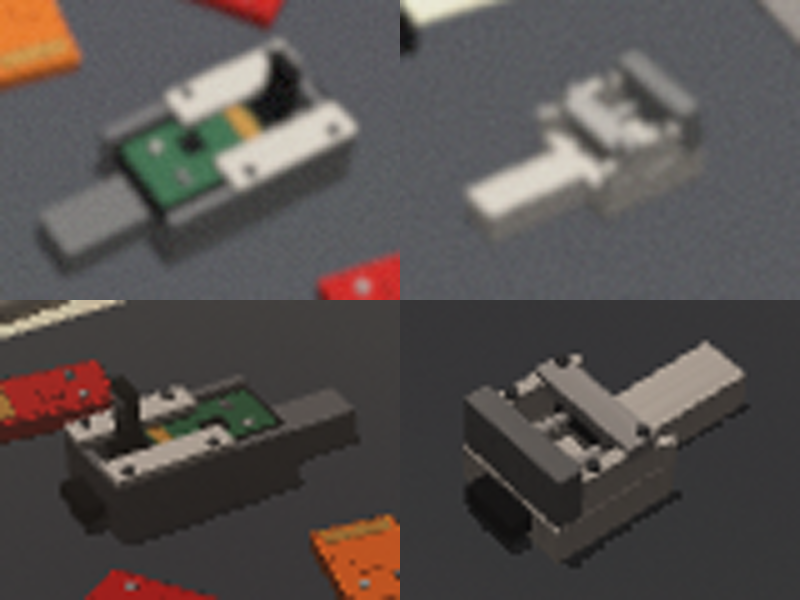

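The crop confirms it. The green board with the brass strip sits in the grey dock between white rails, with the black tab behind the strip. The jig is the aluminium part with the lip and rear block. Next: rough poses.

Run:
```python
from h import *
S=np.load('pics/side0.npy',allow_pickle=True).item(); C=np.load('pics/scene0.npy',allow_pickle=True).item()
s=lambda x,y:(330+x/400*90,295+y/300*68); sj=lambda x,y:(255+(x-400)/5,165+y/5)
c=lambda x,y:(225+x/5,175+(y-300)/5); cj=lambda x,y:(310+(x-400)*.22,300+(y-300)*.22)
for n,cc,p,z in [('dock tongue front',S,s(57,232),.02),('rails rear mid',S,s(318,78),.039),('tab',S,s(287,48),.072),
 ('tongue front sc',C,c(338,400),.02),('rails rear sc',C,c(95,450),.039),('tab sc',C,c(122,380),.072),
 ('jig tongue front',S,sj(483,205),.02),('lip mid',S,sj(597,118),.0425),('block',S,sj(662,82),.05),
 ('jtf sc',C,cj(728,362),.02),('lip sc',C,cj(600,400),.0425),('block sc',C,cj(525,435),.05)]:
    print(n,onz(cc,*p,z).round(3))
```

```text
dock tongue front [ 0.465 -0.246  0.02 ]
rails rear mid [ 0.612 -0.241  0.039]
tab [ 0.592 -0.239  0.072]
tongue front sc [ 0.465 -0.244  0.02 ]
rails rear sc [ 0.607 -0.242  0.039]
tab sc [ 0.586 -0.246  0.072]
jig tongue front [0.523 0.233 0.02 ]
lip mid [0.598 0.246 0.042]
block [0.64  0.248 0.05 ]
jtf sc [0.522 0.241 0.02 ]
lip sc [0.596 0.249 0.043]
block sc [0.639 0.256 0.05 ]
```

Run:
```python
from h import *
S=np.load('pics/side0.npy',allow_pickle=True).item(); C=np.load('pics/scene0.npy',allow_pickle=True).item()
print('base',onz(S,240,138,0),onz(C,485,470,0))
def tri(p,q):
    o,d=ray(S,*p);a,b=ray(C,*q);t=np.linalg.lstsq(np.c_[d,-b],a-o,rcond=None)[0];return o+d*t[0],a+b*t[1]
print('lens',tri((222,93),(518,366)))
for n,p in dict(case=(240,170),spare=(196,190),spool=(344,245),jar=(277,272),cut=(385,240),or_=(333,299),red1=(380,288),red2=(421,363),pump=(438,420)).items(): print(n,onz(S,*p,.015).round(3))
```

```text
base [0.58284238 0.6143866  0.        ] [0.57415473 0.59323191 0.        ]
lens (array([0.53113023, 0.56552701, 0.19364251]), array([0.52860519, 0.56697395, 0.19494176]))
case [0.511 0.432 0.015]
spare [0.367 0.403 0.015]
spool [0.621 0.016 0.015]
jar [0.436 0.013 0.015]
cut [ 0.721 -0.018  0.015]
or_ [ 0.512 -0.122  0.015]
red1 [ 0.623 -0.145  0.015]
red2 [ 0.587 -0.35   0.015]
pump [ 0.541 -0.463  0.015]
```

>>> arm_command([
  [[0,0,0,0,0,-1,80],[0,0,0,0,0,-1,80],[0,0,0,0,0,-1,80],[0,0,0,0,0,0,80]],
])

```text
time: 0.55
tool_pos: [0.1596, 0.6029, 0.2205]
ee_rot: [0.005, 1.0, -0.002, -0.0]
contact_force: [-0.5, 0.5, -0.1]
width: 0.91
```

>>> arm_command([
  [[-0.65,-1,0,0,0,0,80],[-0.65,-1,0,0,0,0,80],[-0.65,-1,0,0,0,0,80],[-0.65,-1,0,0,0,0,80],[-0.65,-1,0,0,0,0,80],[-0.65,-1,0,0,0,0,80],[-0.65,-1,0,0,0,0,80],[-0.65,-1,0,0,0,0,80],[-0.65,-1,0,0,0,0,80],[-0.65,-1,0,0,0,0,80],[-0.65,-1,0,0,0,0,80],[-0.65,-1,0,0,0,0,80]],
])

```text
time: 1.75
tool_pos: [0.3121, 0.3515, 0.219]
ee_rot: [0.018, 1.0, -0.003, -0.002]
contact_force: [-0.7, -0.3, 0.4]
width: 0.912
```

>>> arm_command([
  [[-1,-0.6,0,0,0,0,80],[-1,-0.6,0,0,0,0,80],[-1,-0.6,0,0,0,0,80],[-1,-0.6,0,0,0,0,80],[-1,-0.6,0,0,0,0,80],[-1,-0.6,0,0,0,0,80],[-1,-0.6,0,0,0,0,80],[-1,-0.6,0,0,0,0,80],[-1,-0.6,0,0,0,0,80],[-1,-0.6,0,0,0,0,80],[-1,-0.6,0,0,0,0,80],[0,0,0,0,0,0,80]],
])

```text
time: 2.95
tool_pos: [0.5339, 0.1976, 0.2187]
ee_rot: [0.037, 0.999, -0.003, -0.002]
contact_force: [-0.1, -0.3, -0.3]
width: 0.91
```

Run:
```python
from h import *
s=robot.sense();print(s['time'],s['tool_pos'],s['ee_rot'],s['joint_pos'].round(2))
c=cam('wrist'); save(c,'jigw.png'); np.save('pics/jigw.npy',{k:c[k] for k in('wc','f','cx','cy','color')},allow_pickle=True)
```

```text
2.95 [0.53388874 0.19764856 0.21872028] [ 0.0365675   0.99932595 -0.00258383 -0.00194467] [-0.62  0.32  0.23  1.75 -0.08  1.09  1.13]
```

View pics/jigw.png

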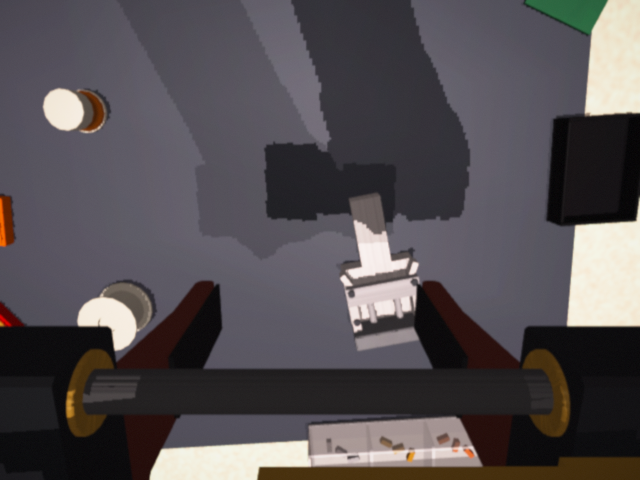

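The wrist view shows the jig at (375,270): tongue tip at (366,197), lip around (383,290), rear block around (388,340). Spool, jar and case half are clear of it. I'll enlarge it.

Run:
```python
import cv2
a=cv2.imread('pics/jigw.png')[185:360,325:440]
cv2.imwrite('pics/crop2.png',cv2.resize(a,None,fx=3.4,fy=3.4,interpolation=cv2.INTER_CUBIC))
```

```text
(no output)
```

View pics/crop2.png

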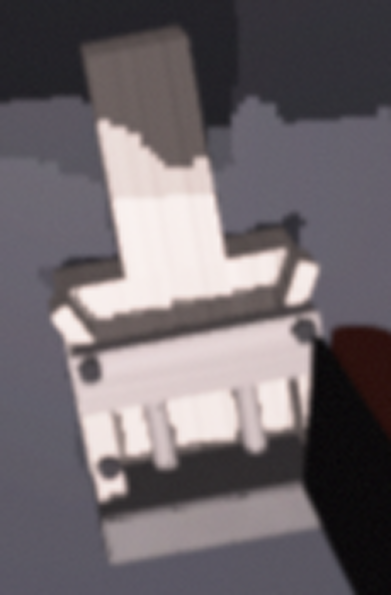

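>>> arm_command([
  [[0,-1,0,0,0,0.3,80],[0,-1,0,0,0,0.3,80],[0,-1,0,0,0,0,80],[0,-1,0,0,0,0,80],[0,-1,0,0,0,0,80],[0,-1,0,0,0,0,80],[0,-1,0,0,0,0,80],[0,-1,0,0,0,0,80],[0,-1,0,0,0,0,80],[0,-1,0,0,0,0,80],[0,-1,0,0,0,0,80],[0,-1,0,0,0,0,80]],
])

```text
time: 4.2
tool_pos: [0.49, -0.053, 0.2203]
ee_rot: [0.069, 0.998, -0.0, -0.004]
contact_force: [0.7, 0.7, -0.3]
width: 0.912
```

>>> arm_command([
  [[0,-1,0,0,0,0,0],[0,-1,0,0,0,0,0],[0,-1,0,0,0,0,0],[0,-1,0,0,0,0,0],[0,-1,0,0,0,0,0],[0,-1,0,0,0,0,0],[0,-1,0,0,0,0,0],[0,-1,0,0,0,0,0],[0,-1,0,0,0,0,0],[0,0,0,0,0,0,0]],
])

```text
time: 5.2
tool_pos: [0.4485, -0.2444, 0.2219]
ee_rot: [0.08, 0.997, 0.003, -0.003]
contact_force: [-0.6, -0.4, -0.5]
width: 0.036
```

>>> arm_command([
  [[0,0,0,0,0,-1,0],[0,0,0,0,0,-1,0],[-1,0,0,0,0,0,0],[-0.9,0,0,0,0,0,0],[-0.9,0,0,0,0,0,0],[-0.9,0,0,0,0,0,0],[0,0,0,0,0,0,0]],
])

```text
time: 5.9
tool_pos: [0.5192, -0.2391, 0.2223]
ee_rot: [0.001, 1.0, 0.007, -0.002]
contact_force: [0.4, 0.2, -0.5]
width: 0.005
```

Run:
```python
from h import *
J=np.load('pics/jigw.npy',allow_pickle=True).item()
q=lambda x,y,z:onz(J,325+x/3.4,185+y/3.4,z)
L=[q(88,75,.02),q(127,277,.02),q(190,65,.02),q(226,260,.02)]
l=[q(75,350,.0425),q(318,308,.0425),q(85,415,.0425),q(310,375,.0425)]
for p in L+l: print(p.round(4))
for a,b in((0,1),(2,3)): print('yaw tongue',np.arctan2(*(L[b]-L[a])[[1,0]]))
for a,b in((0,1),(2,3)): d=l[b]-l[a]; print('yaw lip',np.arctan2(-d[0],d[1]),np.linalg.norm(d))
print('lip mid front',(l[0]+l[1])/2)
s=robot.sense();print(s['time'],s['tool_pos'],s['ee_rot'])
c=cam('wrist'); save(c,'dockw.png'); np.save('pics/dockw.npy',{k:c[k] for k in('wc','f','cx','cy','color')},allow_pickle=True)
u=c['color']
cv2.imwrite('pics/dockc.png',cv2.resize(u[140:380,200:480,::-1],None,fx=2.5,fy=2.5,interpolation=cv2.INTER_CUBIC))
```

```text
[0.5289 0.2264 0.02  ]
[0.5831 0.2337 0.02  ]
[0.5283 0.2521 0.02  ]
[0.5804 0.2596 0.02  ]
[0.5937 0.218  0.0425]
[0.5871 0.2784 0.0425]
[0.6113 0.2195 0.0425]
[0.6047 0.2762 0.0425]
yaw tongue 0.13309169479858
yaw tongue 0.1426679242746778
yaw lip 0.10920628791349803 0.06079344275295431
yaw lip 0.11682074912382089 0.057060370103503
lip mid front [0.59042269 0.24819276 0.0425    ]
5.9 [ 0.51917406 -0.23913016  0.22232386] [ 0.0011608   0.99997596  0.00659207 -0.00181003]
```

View pics/dockc.png

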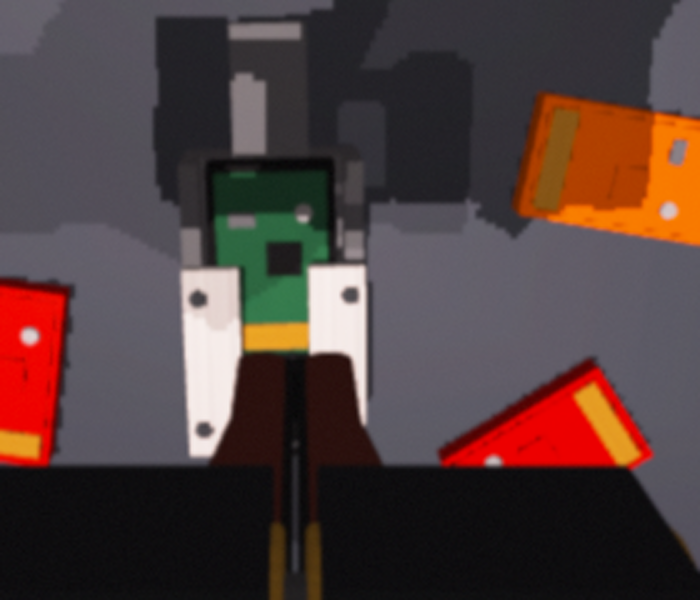

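The dock is straight below: rails' front edge at crop row 266, tongue at columns 231-303, closed fingers hiding the tab. Decoys lie to both sides: red on the left, orange and red on the right.

Run:
```python
from h import *
J=np.load('pics/dockw.npy',allow_pickle=True).item()
q=lambda x,y,z:onz(J,200+x/2.5,140+y/2.5,z)
for n,p in dict(railL0=(182,268,.039),railL0i=(240,268,.039),railR0i=(308,266,.039),railR0=(367,264,.039),railL68=(190,457,.039),tgL=(231,38,.02),tgR=(302,38,.02),tgL2=(233,150,.02),tgR2=(307,150,.02),wallL=(181,155,.034),wallR=(360,150,.034),brass1=(276,323,.032),brass2=(276,351,.032),mod=(272,172,.032)).items(): print(n,q(*p).round(4))
```

```text
railL0 [ 0.5434 -0.2736  0.039 ]
railL0i [ 0.5435 -0.2542  0.039 ]
railR0i [ 0.543  -0.2313  0.039 ]
railR0 [ 0.5425 -0.2114  0.039 ]
railL68 [ 0.6126 -0.273   0.039 ]
tgL [ 0.4686 -0.2566  0.02  ]
tgR [ 0.4687 -0.2327  0.02  ]
tgL2 [ 0.5065 -0.2566  0.02  ]
tgR2 [ 0.5067 -0.231   0.02  ]
wallL [ 0.5058 -0.2733  0.034 ]
wallR [ 0.5045 -0.2138  0.034 ]
brass1 [ 0.5655 -0.2422  0.032 ]
brass2 [ 0.5758 -0.2423  0.032 ]
mod [ 0.5121 -0.2431  0.032 ]
```

>>> arm_command([
  [[-1,-0.1,0,0,0,0,0],[-1,-0.1,0,0,0,0,0],[-1,0,0,0,0,0,0],[-1,0,0,0,0,0,0],[-0.9,0,0,0,0,0,0],[0,0,0,0,0,0,0],[0,0,1,0,0,0,0],[0,0,1,0,0,0,0],[0,0,1,0,0,0,0],[0,0,1,0,0,0,0],[0,0,0,0,0,0,0]],
])

```text
time: 7.05
tool_pos: [0.6014, -0.2426, 0.1425]
ee_rot: [0.008, 1.0, 0.008, -0.005]
contact_force: [-0.7, 0.5, -0.3]
width: 0.004
```

>>> arm_command([
  [[-0.75,0,0,0,0,-0.2,0],[0,0,1,0,0,0,0],[0,0,1,0,0,0,0],[0,0,1,0,0,0,0],[0,0,0.9,0,0,0,0],[0,0,0,0,0,0,0]],
])

```text
time: 7.65
tool_pos: [0.612, -0.2439, 0.0711]
ee_rot: [0.002, 1.0, 0.008, -0.002]
contact_force: [0.3, 0.5, -0.4]
width: 0.007
```

>>> arm_command([
  [[0,0,0.8,0,0,0,0],[0,0,0.4,0,0,0,0],[0,0,0,0,0,0,0]],
])

```text
time: 7.95
tool_pos: [0.6124, -0.2445, 0.0493]
ee_rot: [0.003, 1.0, 0.007, -0.001]
contact_force: [0.1, 0.5, 0.7]
width: 0.004
```

Run:
```python
from h import *
s=robot.sense();print(s['tool_pos'],s['contact_force'])
c=cam('scene');a=c['color'][150:240,210:330,::-1]
d=cam('side');b=d['color'][285:375,325:445,::-1]
cv2.imwrite('pics/c3.png',cv2.resize(np.hstack([a,b]),None,fx=3.3,fy=3.3,interpolation=cv2.INTER_CUBIC))
```

```text
[ 0.61238472 -0.24447837  0.04927799] [0.07022149 0.45832039 0.74750414]
```

View pics/c3.png

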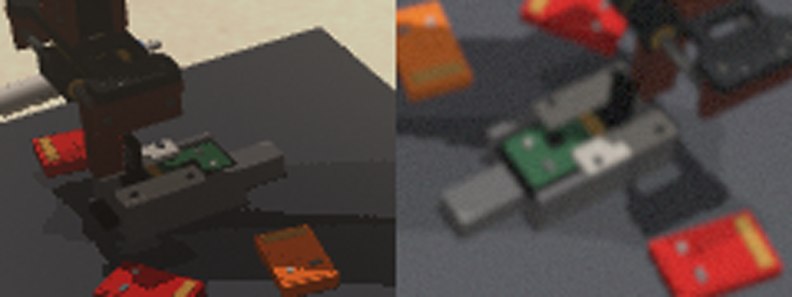

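The fingers are behind the black tab and above the rails, so I'll push.

>>> arm_command([
  [[0.4,0,0,0,0,0,0],[0.4,0,0,0,0,0,0],[0.3,0,0,0,0,0,0],[0.3,0,0,0,0,0,0],[0.3,0,0,0,0,0,0],[0.3,0,0,0,0,0,0],[0.3,0,0,0,0,0,0],[0.3,0,0,0,0,0,0]],
])

```text
time: 8.85
tool_pos: [0.5594, -0.245, 0.052]
ee_rot: [0.002, 1.0, 0.006, 0.003]
contact_force: [2.3, -0.5, -2.5]
width: 0.006
```

>>> arm_command([
  [[0.2,0,0,0,0,0,0],[0.2,0,0,0,0,0,0],[0.1,0,0,0,0,0,0]],
])

```text
time: 9.15
tool_pos: [0.558, -0.2446, 0.0533]
ee_rot: [0.001, 1.0, 0.004, 0.012]
contact_force: [7.8, -0.8, -5.5]
width: 0.001
```

```bash
cat >> h.py <<'E'
def green(c,box):
    x,y,w,h=box; hsv=cv2.cvtColor(c['color'],cv2.COLOR_RGB2HSV)
    m=cv2.inRange(hsv,(50,70,30),(90,255,255)); k=np.zeros_like(m); k[y:y+h,x:x+w]=m[y:y+h,x:x+w]
    cs=cv2.findContours(k,cv2.RETR_EXTERNAL,cv2.CHAIN_APPROX_NONE)[0]; g=max(cs,key=cv2.contourArea)
    return cv2.boundingRect(g),np.array([onz(c,*p,.032)[:2] for p in g[:,0]])
E
python3 - <<'E'
from h import *
for n,b in(('side',(300,280,150,100)),('scene',(210,150,130,90))):
    c=cam(n);save(c,n+'1.png');r,P=green(c,b);print(n,r,P.min(0),P.max(0))
print(robot.sense()['contact_force'])
E
```

```text
side (338, 328, 30, 24) [ 0.4620614  -0.26674574] [ 0.5145729 -0.2246101]
scene (276, 188, 19, 7) [ 0.4654691  -0.26441591] [ 0.50424891 -0.2299288 ]
[10.13650857 -1.15983398 -7.41948934]
```

The module is out: its front edge is at x≈0.462, so its origin is near dock x = -45 mm. Retracting so the slide can spring back, then lifting.

>>> arm_command([
  [[-0.6,0,0,0,0,0,0],[-0.7,0,0,0,0,0,0],[-0.7,0,0,0,0,0,0],[-0.7,0,0,0,0,0,0],[-0.3,0,0,0,0,0,0],[0,0,-1,0,0,0,0],[0,0,-1,0,0,0,0],[0,0,-1,0,0,0,0],[0,0,-1,0,0,0,0],[0,0,-1,0,0,0,60],[0,0,-0.5,0,0,0,70]],
])

```text
time: 10.35
tool_pos: [0.6081, -0.2448, 0.1644]
ee_rot: [0.002, 1.0, 0.006, 0.003]
contact_force: [0.7, 0.2, 0.1]
width: 0.143
```

>>> arm_command([
  [[1,0,0,0,0,0,70],[1,0,0,0,0,0,70],[1,0,0,0,0,0,70],[1,0,0,0,0,0,70],[1,0,0,0,0,0,70],[1,0,0,0,0,0,70],[0,0,0,0,0,0,70]],
])

```text
time: 11.05
tool_pos: [0.4789, -0.2439, 0.1622]
ee_rot: [0.002, 1.0, 0.007, 0.001]
contact_force: [0.3, 0.9, -0.5]
width: 0.774
```

Run:
```python
from h import *
c=cam('wrist');save(c,'modw.png');s=c['s'];print(s['time'],s['tool_pos'],s['ee_rot'])
r,P=green(c,(180,60,280,420));print(r,P.min(0),P.max(0),cv2.minAreaRect((P*1000).astype(np.float32)))
EOF=0
cv2.imwrite('pics/modc.png',c['color'][60:480,120:520,::-1])
```

```text
11.05 [ 0.47889897 -0.24385617  0.16215439] [2.35717125e-03 9.99968959e-01 7.45559575e-03 9.68591206e-04]
(285, 214, 57, 88) [ 0.46521311 -0.26408449] [ 0.53039641 -0.22426673] ((497.7811279296875, -244.48077392578125), (65.03555297851562, 39.35071563720703), 1.1244393587112427)
```

View pics/modc.png

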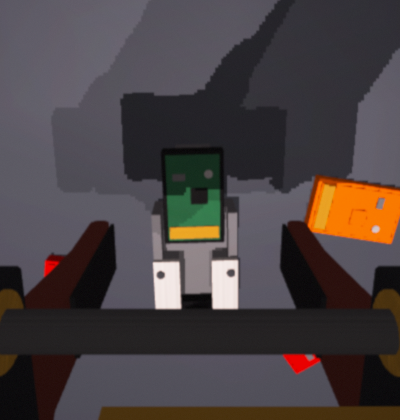

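The module sits straight on the tongue, centre (0.4975,-0.244), with its brass end towards the rails. The grip point is x≈0.484.

>>> arm_command([
  [[-0.25,0,1,0.2,0,0,64],[0,0,1,0,0,0,64],[0,0,1,0,0,0,64],[0,0,1,0,0,0,64],[0,0,1,0,0,0,64],[0,0,0.6,0,0,0,64],[0,0,0,0,0,0,64]],
])

```text
time: 11.8
tool_pos: [0.4934, -0.2423, 0.0458]
ee_rot: [-0.0, 1.0, -0.001, 0.004]
contact_force: [0.6, -0.4, -0.8]
width: 0.729
```

>>> arm_command([
  [[0.5,-0.1,0,0,0.1,0,64],[0,0,0.8,0,0,0,64],[0,0,0.8,0,0,0,64],[0,0,0.2,0,0,0,64],[0,0,0,0,0,0,64]],
])

```text
time: 12.3
tool_pos: [0.4841, -0.2464, 0.0126]
ee_rot: [-0.0, 1.0, -0.002, 0.001]
contact_force: [-0.2, 1.4, 0.4]
width: 0.727
```

>>> arm_command([
  [[0,0.1,0.1,0,0,0,64],[0,0,0,0,0,0,40],[0,0,0,0,0,0,40],[0,0,0,0,0,0,40],[0,0,0,0,0,0,40],[0,0,0,0,0,0,40]],
])

```text
time: 12.9
tool_pos: [0.4855, -0.2449, 0.0136]
ee_rot: [-0.0, 1.0, -0.003, 0.003]
contact_force: [0.6, -0.3, -0.3]
width: 0.5
```

>>> arm_command([
  [[0,0,0,0,0,0,30],[0,0,-0.5,0,0,0,30],[0,0,-1,0,0,0,30],[0,0,-1,0,0,0,30],[0,0,-1,0,0,0,30],[0,0,-1,0,0,0,30],[0,0,0,0,0,0,30]],
])

```text
time: 13.6
tool_pos: [0.484, -0.2447, 0.1089]
ee_rot: [0.0, 1.0, -0.003, 0.002]
contact_force: [0.6, -1.1, -0.7]
width: 0.498
```

Run:
```python
from h import *
s=robot.sense();print(s['tool_pos'],s['ee_rot'],s['width'],s['contact_force'])
c=cam('scene');a=c['color'][140:240,210:330,::-1]
d=cam('side');b=d['color'][275:375,320:440,::-1]
cv2.imwrite('pics/c4.png',cv2.resize(np.hstack([a,b]),None,fx=3.3,fy=3.3,interpolation=cv2.INTER_CUBIC))
```

```text
[ 0.48403816 -0.2447301   0.10893813] [ 3.75351192e-04  9.99993991e-01 -2.50168738e-03  2.37027443e-03] 0.49783879270779346 [ 0.55605871 -1.11035876 -0.72868898]
```

View pics/c4.png

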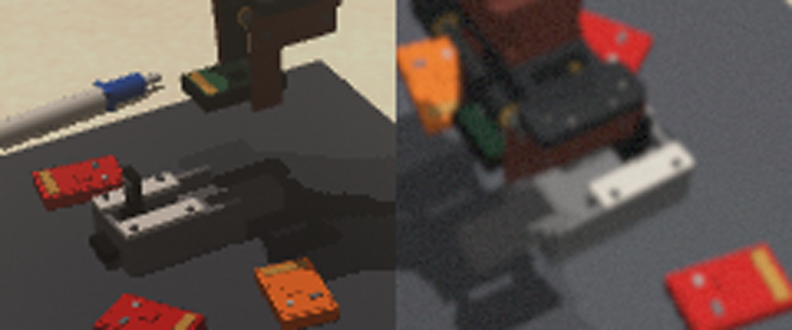

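The module is held with its brass end forward and the tab is back at rest. Carrying it to the jig.

>>> arm_command([
  [[-0.1,1,0,0,0,0,30],[-0.1,1,0,0,0,0,30],[-0.1,1,0,0,0,0,30],[-0.1,1,0,0,0,0,30],[-0.1,1,0,0,0,0,30],[-0.1,1,0,0,0,0,30],[-0.1,1,0,0,0,0,30],[-0.1,1,0,0,0,0,30],[-0.1,1,0,0,0,0,30],[-0.1,1,0,0,0,0,30],[-0.1,1,0,0,0,0,30],[-0.1,1,0,0,0,0,30]],
])

```text
time: 14.9
tool_pos: [0.4981, 0.003, 0.0918]
ee_rot: [0.003, 1.0, -0.003, -0.01]
contact_force: [-0.0, -0.1, -1.1]
width: 0.497
```

>>> arm_command([
  [[-0.1,1,0,0,0,-0.2,30],[-0.1,1,0,0,0,-0.2,30],[-0.1,1,0,0,0,-0.2,30],[-0.1,1,0,0,0,-0.2,30],[-0.1,1,0,0,0,-0.2,30],[-0.1,1,0,0,0,-0.2,30],[-0.1,1,0,0,0,-0.2,30],[-0.1,1,0,0,0,-0.2,30],[-0.1,1,0,0,0,0,30],[0,0,0,0,0,0,30]],
])

```text
time: 15.9
tool_pos: [0.4994, 0.1968, 0.082]
ee_rot: [-0.067, 0.998, -0.003, -0.017]
contact_force: [-0.0, 0.6, -0.4]
width: 0.497
```

>>> arm_command([
  [[-0.7,1,0,-0.1,-0.4,0.1,30],[-0.7,1,0,0,0,0,30],[0,0,0.8,0,0,0,30],[0,0,0.8,0,0,0,30],[0,0,0,0,0,0,30]],
])

```text
time: 16.4
tool_pos: [0.5231, 0.2417, 0.0489]
ee_rot: [-0.063, 0.998, 0.001, -0.0]
contact_force: [0.1, -0.4, -0.5]
width: 0.495
```

Run:
```python
from h import *
c=cam('wrist');save(c,'insw.png');s=c['s'];print(s['time'],s['tool_pos'],s['ee_rot'],s['width'],s['contact_force'])
np.save('pics/insw.npy',{k:c[k] for k in('wc','f','cx','cy')},allow_pickle=True)
M=R.from_quat(s['ee_rot']).as_matrix();print(M.round(3))
cv2.imwrite('pics/insc.png',cv2.resize(c['color'][120:400,200:440,::-1],None,fx=2.1,fy=2.1,interpolation=cv2.INTER_CUBIC))
```

```text
16.4 [0.52307939 0.24169393 0.0488904 ] [-6.33591210e-02  9.97989647e-01  1.47694803e-03 -3.24016486e-04] 0.49521070343587065 [ 0.05303307 -0.43188878 -0.51091528]
[[-0.992 -0.126 -0.001]
 [-0.126  0.992  0.003]
 [ 0.     0.003 -1.   ]]
```

View pics/insc.png

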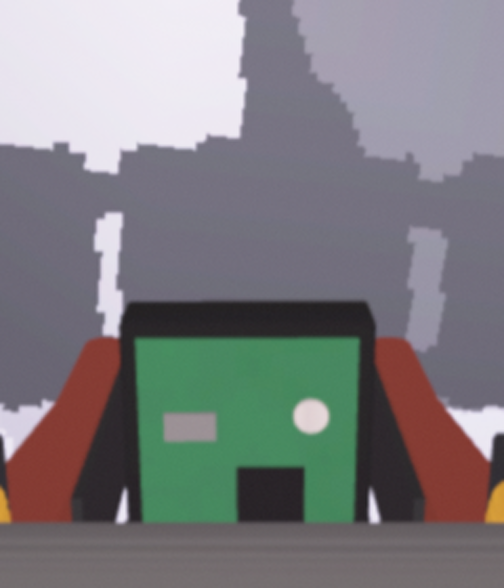

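The module is square in the jaws and hides the jig, so I'll correct about 2 mm sideways from the earlier measurement and lower it onto the tongue.

>>> arm_command([
  [[0,-0.1,0.7,0,0,0,30],[0,0,0.6,0,0,0,30],[0,0,0.2,0,0,0,30],[0,0,0,0,0,0,30]],
])

```text
time: 16.85
tool_pos: [0.5248, 0.2384, 0.0189]
ee_rot: [-0.062, 0.998, 0.002, 0.001]
contact_force: [0.6, -0.3, -1.5]
width: 0.497
```

>>> arm_command([
  [[0,0.06,0.12,0,0,0,30],[0,0,0.1,0,0,0,30],[0,0,0,0,0,0,30]],
])

```text
time: 17.15
tool_pos: [0.525, 0.2397, 0.0146]
ee_rot: [-0.062, 0.998, 0.002, 0.001]
contact_force: [0.1, 0.5, -0.8]
width: 0.499
```

>>> arm_command([
  [[-0.3,0,0,0,0,0,30],[-0.3,0,0,0,0,0,30],[-0.3,0,0,0,0,0,30],[0,0,0,0,0,0,30]],
])

```text
time: 17.55
tool_pos: [0.5452, 0.2425, 0.0154]
ee_rot: [-0.062, 0.998, 0.002, 0.002]
contact_force: [0.6, -0.1, -0.6]
width: 0.501
```

>>> arm_command([
  [[-0.1,0,0.1,0,0.05,0,30],[-0.25,0,0,0,0,0,30],[-0.25,0,0,0,0,0,30]],
])

```text
time: 17.85
tool_pos: [0.5536, 0.2437, 0.0131]
ee_rot: [-0.062, 0.998, 0.002, -0.004]
contact_force: [-9.6, -1.7, 9.8]
width: 0.499
```

>>> arm_command([
  [[-0.2,0,-0.05,0,0.05,0,30],[-0.25,0,0,0,0,0,30],[-0.25,0,0,0,0,0,30]],
])

```text
time: 18.15
tool_pos: [0.558, 0.2442, 0.0127]
ee_rot: [-0.063, 0.998, 0.0, -0.017]
contact_force: [-16.7, -3.0, 16.6]
width: 0.503
```

>>> arm_command([
  [[-0.2,0,-0.05,0,-0.3,0,30],[-0.2,0,0,0,-0.2,0,30]],
])

```text
time: 18.35
tool_pos: [0.5591, 0.2443, 0.0126]
ee_rot: [-0.064, 0.998, 0.0, -0.004]
contact_force: [-15.0, -2.8, 19.8]
width: 0.499
```

Run:
```python
from h import *
for i in range(3):
    c=cam('side'); s=robot.sense(); print(s['time'],s['tool_pos'],R.from_quat(s['ee_rot']).as_matrix()[:,2].round(3),s['contact_force'].round(1),s['width'])
d=cam('scene')
cv2.imwrite('pics/fin.png',cv2.resize(np.hstack([c['color'][150:240,240:360,::-1],d['color'][275:365,290:410,::-1]]),None,fx=3.3,fy=3.3,interpolation=cv2.INTER_CUBIC))
```

```text
18.4 [0.55910112 0.24433286 0.01256687] [-0.007  0.    -1.   ] [-9.8 -3.  11.2] 0.5013107110149926
18.45 [0.55910127 0.24436763 0.01257951] [-0.008  0.    -1.   ] [-11.4  -1.4  11.6] 0.4967576534372226
18.5 [0.55909528 0.24431147 0.01258918] [-0.008  0.    -1.   ] [-12.   -2.8  12.3] 0.5012127685382344
```

View pics/fin.png

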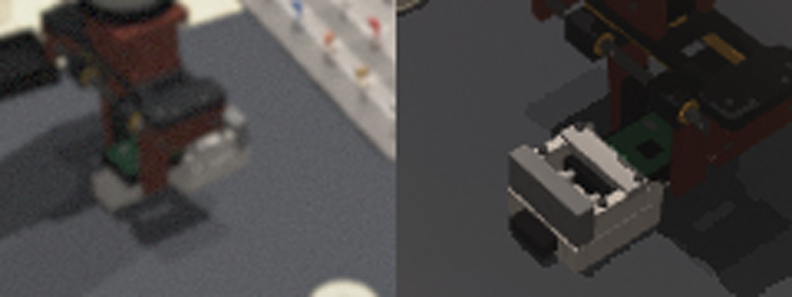

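Run:
```python
from h import *
a=cv2.imread('pics/insw.png')[:,:,::-1]; c=cam('wrist'); save(c,'finw.png')
for im in(a,c['color']):
    r,_=green(dict(c,color=np.ascontiguousarray(im)),(240,200,160,170)); print(r)
s=robot.sense();print(s['time'],s['tool_pos'],s['contact_force'].round(1))
```

```text
(264, 280, 108, 89)
(264, 277, 108, 92)
18.6 [0.55910822 0.24431236 0.01258745] [-11.3  -2.1  12.8]
```

The module slipped back only about 1 mm in the grip. One more push will show whether the bar is at its rigid stop.

>>> arm_command([
  [[-0.4,0,-0.05,0,-0.2,0,30],[-0.4,0,-0.05,0,-0.1,0,30],[-0.4,0,0,0,-0.1,0,30]],
])

```text
time: 18.9
tool_pos: [0.5607, 0.2445, 0.0123]
ee_rot: [-0.065, 0.998, -0.001, -0.01]
contact_force: [-26.4, -5.5, 33.1]
width: 0.5
```

Run:
```python
from h import *
for i in range(3):
    c=cam('wrist'); s=robot.sense();print(s['time'],s['tool_pos'],R.from_quat(s['ee_rot']).as_matrix()[:,2].round(3),s['contact_force'].round(1),s['width'])
r,_=green(c,(240,200,160,170)); print(r); save(c,'finw2.png')
```

```text
18.95 [0.56080393 0.24445879 0.01226477] [-0.021 -0.004 -1.   ] [-25.5  -4.7  26.1] 0.5003707436541396
19.0 [0.56079887 0.24446841 0.01228208] [-0.02  -0.004 -1.   ] [-24.9  -5.2  26. ] 0.500975793741983
19.05 [0.5608346  0.24445686 0.01228222] [-0.02  -0.004 -1.   ] [-25.   -5.8  25.6] 0.495421105314329
(264, 276, 108, 93)
```

Run:
```python
from h import *
c=cam('wrist'); r,P=green(c,(240,200,160,170)); u,v=r[0]+r[2]/2,r[1]
p=onz(c,u,v,.032); o=np.array([.5706,.2455]); y=.125; d=p[:2]-o
print(p, 'jig x,y', d@[np.cos(y),np.sin(y)], d@[-np.sin(y),np.cos(y)])
```

```text
[0.53988574 0.24266262 0.032     ] jig x,y -0.03082836401199952 0.001014054388583489
```

Run:
```python
from h import *
robot.close_job(); s=robot.sense(); print(s['time'],s['tool_pos'],s['contact_force'].round(1),s['width'])
```

```text
the job is handed in; nothing more can be done
the job is handed in; nothing more can be done
```

I pressed the ejector tab, let the slide spring back, picked the module up and pushed it under the jig's lip to the contact bar's stop. I handed the job in at about 19 s with the module still gripped and pressed home; no verdict is reported.

**Final checks:**
- **Module home:** the wrist camera puts its centre within about 2 mm of fully home and 1 mm off the jig's line. The tool leans 0.02 rad and the jaws are at 44 mm, the module's width.
- **Contact bar:** a last push raised the reaction to about 25 N for under 2 mm of travel. That is well above the spring's 8.4 N maximum, so the bar should be at its stop, though I could not see it directly.
- **Ejector slide:** the picture taken after the lift shows the tab back at rest.
- **Bystanders:** nothing I did touched them as far as I could tell, but I did not measure their positions again.

**Doubts:**
- **Slip in the grip:** the module slid back about 1–2 mm in the fingers during the push.
- **Downward force:** there was also about 25 N of vertical force at the end, from the tool pressing down onto the jig.
- **Position estimate:** the measured position came out about 1.5–2 mm past the physical stop, which is about the calibration error.

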